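Switch on the shelf lamp with the yellow clip

TASK

Three push lamps are clipped under the front lip of the spice shelf. Switch on the one with the yellow clip: push its white dome upward from below until it is fully in, so that it stays in, then take the hand away. Leave the lamps with the blue and the black clip off.

Things in the scene. Friction and masses are not known exactly. Their poses are not given: they have to be found in the camera images.
- yellow_face (a point): Underside centre of the target's white push dome (upright cylinder, 48 mm across), 254 mm above the worktop when off, 36 mm below a fixed 12 mm thick shelf board. The board's lip overhangs its near side by 8 mm (clip included); free space below and in front. x: level, inward under the shelf, square to its front edge, away from the robot within 12 degrees; y: along the edge to the left; z: up.
- dome_yellow (a joint): How far the target dome is pushed up: 0 m out (off), 0.008 m fully in at its stop (on). Slides straight up only, needs about 3 N, stays where left. A yellow clip plate on the board's top, right above the dome, marks it from above. A fingertip tilted 30 to 50 degrees from straight down, pointing down and inward from the robot's side, reaches the dome's near bottom edge without meeting the board.
- dome_blue (a joint): The same for the look-alike lamp with the blue clip, to be left off (0). The three lamps hang under the same front edge in any order, their centres at least 110 mm apart; each dome's axis lies 30 mm behind the board's front edge.
- dome_black (a joint): The same for the look-alike lamp with the black clip, to be left off (0). Keep clear of the shelf itself: its board, 640 mm long and 160 mm deep, is 290 to 302 mm above the worktop, with loose jars up to 400 mm high on its rear half and a leg 20 mm from each end, 40 mm behind the front edge. A lemon bowl and a mug stand beyond its ends, nothing between the robot and the lamps.

How it is judged (in metres and radians):
At the end, for the whole second after the job is handed in: The dome with the yellow clip is pushed in by more than 5.5 of its 8 mm and stays there; the blue and black clips' domes are in by less than 2 mm (value of joint dome_yellow above 0.0055 m and value of joint each of dome_blue, dome_black below 0.002 m); the robot touches nothing.
It fails at once if the lamp with the blue or the black clip is switched on (value of joint any of dome_blue, dome_black above 0.004 m).
It also fails if it takes over 35 s, if anything falls off the work surface, if the arm or the gripper's body presses on something with over 40 N, if the wrist force passes 120 N, or if a joint passes its speed limit or range.

ROBOT

A 7-joint arm with a two-finger parallel gripper is mounted at the origin on the work surface. World frame = base frame: x ahead of the robot, y to its left, z up, the work surface at z = 0. Lengths are in mm, angles in rad, forces in N, time in s.
With the tool pointing down it reaches from about 350 to 900 mm from the base axis. Payload 8.1 kg.
Tool frame: the origin (TCP) lies midway between the tips of the shut fingers; the grasp point (between the pads) lies 19 mm behind it; z points along the fingers, y is the line along which they close (so a half turn about z gives the same grasp; the last joint's range is limited). The gripper opens to 85 mm and grips with 20 to 120 N. Pads are 22 mm wide; open, the fingers measure 114 mm over their backs; the gripper's body (76 mm by 85 mm) begins 54 mm behind the grasp point. The pads swing forward as they close: fully open they stand 13 mm farther back than shut.
Start: joints at [1.117, 0.434, 0.025, 1.573, -0.012, 1.134, -0.075], TCP at [214.758, -586.959, 231.323] pointing down, gripper open.
Joint ranges: [-2.62, 2.62], [-0.44, 2.09], [-1.27, 1.32], [0.08, 2.57], [-1.32, 4.46], [0.12, 2], [-2.74, 2.74]. Speed limits (rad/s): [2.22, 2.22, 3.01, 3.01, 3.14, 3.14, 3.14].

INTERFACE

Orientations are given as a unit quaternion [x, y, z, w].
In Python, from rig import r, eyes, ticket, silhouettes, pinpoint gives the robot as it stands.
- The arm moves only by the tool send_rows, never from a script. Its argument "series" is a list of rows, each an object with "offset": the shift along the tool's x, y, z each as a share of 0.02 m, from -1 to 1, a list of three; "rotation": the turn, a rotation vector about the tool's x, y, z each as a share of 5 degrees, from -1 to 1, a list of three; "fingers": the closure, from 0 (fully open) to 1 (shut). A call has exactly 5 rows; each row shifts and turns the commanded pose from where the row before left it, along the tool's axes as they then stand; what a row does not reach is not made up. A row lasts 1/8 s, in which the tool goes at most 62.5 mm and 10.7 degrees, less where a joint would pass 70% of its speed; a pose out of reach is approached as far as the arm can. A call with a number of a shift or a turn outside -1 to 1 is refused whole. A call with a gripper value outside its range is refused whole. The fingers move at their own pace and stop on an object; "squeeze" is the grip in N (left out, the last holds). Time passes only in rows, so rows that do not move let the fingers close, or fill a call up. It gives the time, the measured TCP pose, the force, the opening and the grip force at its end, in the units of the state.
- r.get_state(): the state, without advancing time (a new reading comes with each control period).
- eyes.read_camera(name): name is "scene" or "top" or "wrist"; returns a dict with "image" (400x640x3 uint8, blue, green, red), "mtx" (3x3 intrinsics, pixels), "xyz" and "orientation" of the camera in the world. Camera axes: x right, y down, z forward; pixel columns grow to the right and rows downward; lengths in mm; the calibration is good to about 2 mm. A picture is of the moment at which its call begins. There is no depth.
- ticket.finish_job(): hands the job in; it is judged then, once.
Trained networks look in the newest picture that a camera, given by its name, has taken for a name from the list of things; names that differ only in an ending like _2 or _b are one class to them, and where a whole thing is asked for, a point or a joint stands for the part that bears it (a point fixed in the world has none). Each returns a list of dicts, best first, with "confidence" (0 to 1); they miss things now and then, are a little off and sometimes report something else, mostly with a low value. They report only what shows in the picture. A call takes as long as a camera call.
- silhouettes(camera, target): "region" (400x640 bool, what is visible of it) and "extent" ([centre column, centre row, width, height] in pixels, round what is visible of it).
- pinpoint(camera, target): "uv" ([column, row] in pixels: a listed point, or the origin of a listed thing).
The state is a dict: "clock": time; "joint_pos": joint angles; "joint_vel": joint speeds; "joint_efforts": joint torques, N m; "ee_pos": TCP position; "tool_rot": TCP orientation; "contact_force": force on the tool from outside, world axes, zero at the start; "ft_torque": the same for the moment, N m; "grip_width": finger opening in mm; "gripper_force": force on a finger pad.
Only numpy, scipy, OpenCV 4.12 (cv2) and the standard library are available. Lean on these libraries where they do the work, as an engineer would, in place of code of your own. Each camera call takes 0.05 s, during which the arm holds its last target. There are 200 camera calls.

## Working session

There is one attempt and no reset: what is moved stays moved. The work goes in short steps, Python scripts to look and compute and a tool call to move; the robot and the scene stay as the last step left them, time stands still between calls to the robot, and variables do not carry over. Pictures are saved under pics/ and viewed, at most 10 in all, crops included, and the job is handed in when it is done.

Besides the shell and the picture viewer there is one more tool, called after ">>>" as name([rows], argument=value, ...), one row to a line, values as JSON. send_rows: Moves the arm, as the interface text tells. Shift numbers are shares of 0.02 m and turn numbers shares of 5 degrees, none past 1 either way. Its arguments: {"type":"object","properties":{"series":{"type":"array"},"squeeze":{"type":"number"}},"required":["series"]}

```bash
mkdir -p pics; cat > h.py <<'E'
import numpy as np, cv2
from scipy.spatial.transform import Rotation as R
from rig import r, eyes, ticket, silhouettes, pinpoint
def ray(c,uv):
    d=np.linalg.inv(c["mtx"])@[uv[0],uv[1],1.]
    d=R.from_quat(c["orientation"]).apply(d)
    return np.array(c["xyz"]),d/np.linalg.norm(d)
def atz(c,uv,z):
    o,d=ray(c,uv); return o+d*(z-o[2])/d[2]
def proj(c,p):
    q=R.from_quat(c["orientation"]).inv().apply(np.array(p)-c["xyz"]); u=np.array(c["mtx"])@q; return u[:2]/u[2]
E
python3 - <<'E'
from h import *
for n in("scene","top"):
    c=eyes.read_camera(n); cv2.imwrite(f"pics/{n}1.png",c["image"])
    print(n,c["xyz"],R.from_quat(c["orientation"]).as_matrix()[:,2].round(2))
    for t in("yellow_face","dome_yellow","dome_blue","dome_black"):
        for d in pinpoint(n,t)[:3]: print(t,"pp",np.round(d["uv"],1),round(d["confidence"],2),atz(c,d["uv"],254 if n=="scene" else 302).round())
        for d in silhouettes(n,t)[:3]: print(t,"sil",np.round(d["extent"],1),round(d["confidence"],2))
print(r.get_state())
E
```

```text
scene [1043.3925143   270.99174798  907.81950184] [-0.53 -0.33 -0.78]Traceback (most recent call last):
  File "<stdin>", line 6, in <module>
ValueError: it knows: yellow_face
```

View pics/scene1.png

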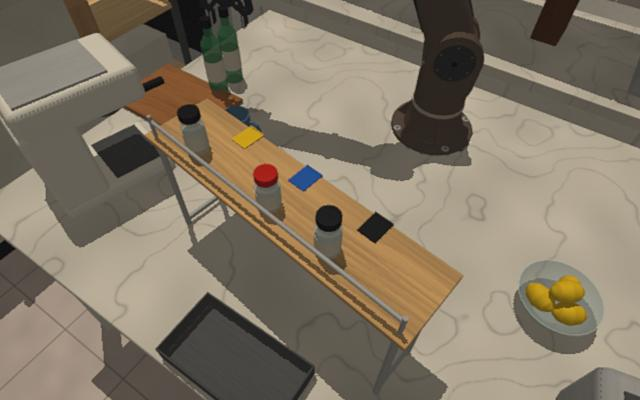

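The scene view is from behind the shelf. The clips on the board are yellow at about (248,137), blue at (306,178) and black at (375,227), and the robot is on the far side.

```bash
python3 - <<'E'
from h import *
for n in("scene","top","wrist"):
    c=eyes.read_camera(n); cv2.imwrite(f"pics/{n}1.png",c["image"])
    print(n,c["xyz"],R.from_quat(c["orientation"]).as_matrix()[:,2].round(2))
    for d in pinpoint(n,"yellow_face")[:3]: print("pp",np.round(d["uv"],1),round(d["confidence"],2),atz(c,d["uv"],254).round())
    hsv=cv2.cvtColor(c["image"],cv2.COLOR_BGR2HSV)
    for nm,lo,hi in(("yel",(22,200,120),(30,255,255)),("blue",(105,150,80),(120,255,255))):
        k,_,s,ce=cv2.connectedComponentsWithStats(cv2.inRange(hsv,lo,hi))
        for i in range(1,k):
            if s[i,4]>60: print(nm,s[i],ce[i].round(1),atz(c,ce[i],304).round(1))
    if n=="scene":
        for u in((375,227),(205,99),(462,275),(150,138),(405,347)): print(u,atz(c,u,302).round())
s=r.get_state();print(s["clock"],s["ee_pos"],R.from_quat(s["tool_rot"]).as_matrix().round(3).tolist())
E
```

```text
scene [1043.3925143   270.99174798  907.81950184] [-0.53 -0.33 -0.78]
yel [232 127  31  21 345] [247.3 136.9] [ 587.8 -199.1  304. ]
yel [551 276  33  24 549] [567.6 288.3] [566.8 423.3 304. ]
yel [527 284  60  38 821] [554.3 303.8] [604.9 413.2 304. ]
blue [289 166  33  25 406] [305.  177.8] [611.3 -41.6 304. ]
(375, 227) [634. 120. 302.]
(205, 99) [ 547. -352.  302.]
(462, 275) [636. 279. 302.]
(150, 138) [ 699. -357.  302.]
(405, 347) [790. 256. 302.]
top [ 518.3335583   -14.96363394 1167.13330772] [ 0.14  0.01 -0.99]
yel [411 212  24  30 583] [422.3 226.4] [ 587.4 -197.1  304. ]
yel [  75  308   32   51 1004] [ 91.3 331.7] [416.6 380.7 304. ]
yel [105 308  25  21 350] [117.2 318.8] [437.6 336.8 304. ]
blue [322 201  22  29 522] [332.8 215.2] [610.3 -40.1 304. ]
wrist [ 294.54847754 -557.69448776  374.29179793] [-0.31 -0.11 -0.95]
0.45 [ 214.72974509 -586.89601723  231.24976976] [[0.939, 0.344, -0.0], [0.344, -0.939, 0.0], [-0.0, -0.0, -1.0]]
```

View pics/top1.png

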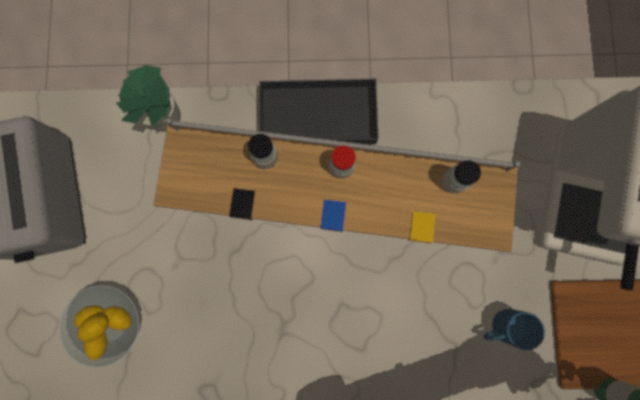

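Top view: board front edge runs from (155,207) to (511,250). The clips are black at (242,204), blue at (333,215) and yellow at (422,226). Next I'll fit the front edge precisely and check the wrist view for the bottles.

```bash
python3 - <<'E'
from h import *
c=eyes.read_camera("top"); im=c["image"]
hsv=cv2.cvtColor(im,cv2.COLOR_BGR2HSV)
pts=[]
for u in list(range(170,228,4))+list(range(258,318,4))+list(range(350,405,4))+list(range(440,500,4)):
    v0=207+(u-155)*43/356
    g=hsv[int(v0)-9:int(v0)+10,u,1].astype(float); i=np.argmin(np.diff(g)); pts.append((u,int(v0)-9+i+.5))
pts=np.array(pts); W=np.array([atz(c,p,302)[:2] for p in pts])
vx,vy,x0,y0=cv2.fitLine(W.astype(np.float32),cv2.DIST_HUBER,0,.01,.01).ravel()
e=np.array([vx,vy])*np.sign(vy); n=np.array([e[1],-e[0]])
print("edge",e,"in",n,"resid",np.abs((W-[x0,y0])@n).round(1).max(), np.median(np.abs((W-[x0,y0])@n)))
print("edge pt",x0,y0)
y=np.array([587.6,-198.1]); d=(y-[x0,y0])@n; print("clip depth",d,"dome",y+(30-d)*n)
print("bottle", atz(c,(600,390),250), "mug",atz(c,(518,328),100))
E
```

```text
edge [0.1469313 0.9891467] in [ 0.9891467 -0.1469313] resid 1.9 0.4407470066349356
edge pt 587.5147 -37.46228
clip depth 23.687074720883196 dome [ 593.84440927 -199.02756635]
bottle [ 294.80715594 -508.56039488  250.        ] mug [ 385.52425786 -430.44724253  100.        ]
```

View pics/wrist1.png

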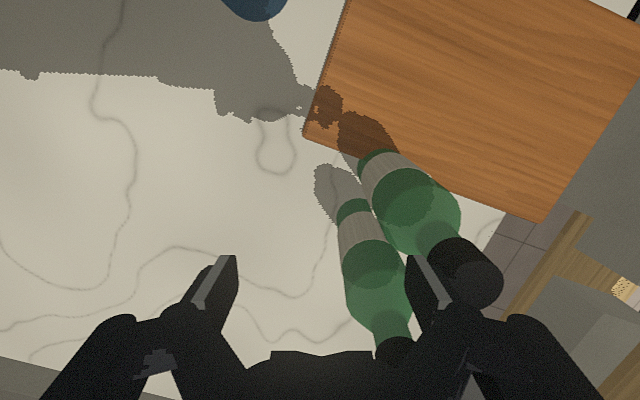

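The green bottles stand just on the -y side of the open fingers, so I'll raise straight up first.

>>> send_rows([
  {"offset":[0,0,-1],"rotation":[0,0,0],"fingers":0},
  {"offset":[0,0,-1],"rotation":[0,0,0],"fingers":0},
  {"offset":[0,0,-1],"rotation":[0,0,0],"fingers":0},
  {"offset":[0,0,-1],"rotation":[0,0,0],"fingers":0},
  {"offset":[0,0,-1],"rotation":[0,0,0],"fingers":0},
])

```text
clock: 1.12
ee_pos: [214.7, -586.9, 332.0]
tool_rot: [0.985, 0.174, -0.0, 0.0]
contact_force: [-0.1, 0.2, 0.3]
grip_width: 85.2
gripper_force: 0.0
```

>>> send_rows([
  {"offset":[1,-0.7,0],"rotation":[0,0,1],"fingers":0},
  {"offset":[1,-0.84,0],"rotation":[0,0,1],"fingers":0.5},
  {"offset":[1,-1,0],"rotation":[0,0,1],"fingers":1},
  {"offset":[0.84,-1,0],"rotation":[0,0,1],"fingers":1},
  {"offset":[0.7,-1,0],"rotation":[0,0,1],"fingers":1},
])

```text
clock: 1.75
ee_pos: [289.3, -480.0, 331.4]
tool_rot: [0.999, -0.044, 0.0, 0.0]
contact_force: [-0.1, -0.1, -1.2]
grip_width: 12.4
gripper_force: 0.0
```

>>> send_rows([
  {"offset":[0.5,-1,0],"rotation":[0,0,0.7],"fingers":1},
  {"offset":[0.5,-1,0],"rotation":[0,0,0],"fingers":1},
  {"offset":[0.5,-1,0],"rotation":[0,0,0],"fingers":1},
  {"offset":[0.5,-1,0],"rotation":[0,0,0],"fingers":1},
  {"offset":[0.5,-1,0],"rotation":[0,0,0],"fingers":1},
])

```text
clock: 2.38
ee_pos: [352.1, -387.9, 331.4]
tool_rot: [0.997, -0.073, 0.0, 0.0]
contact_force: [0.2, -0.4, -0.1]
grip_width: 0.2
gripper_force: 0.0
```

>>> send_rows([
  {"offset":[0.3,-1,0],"rotation":[0,0,0],"fingers":1},
  {"offset":[0.3,-1,0],"rotation":[0,0,0],"fingers":1},
  {"offset":[0.3,-1,0],"rotation":[0,0,0],"fingers":1},
  {"offset":[0.3,-1,0],"rotation":[0,0,0],"fingers":1},
  {"offset":[0.3,-1,0],"rotation":[0,0,0],"fingers":1},
])

```text
clock: 3.0
ee_pos: [396.2, -293.3, 331.4]
tool_rot: [0.997, -0.073, 0.0, 0.0]
contact_force: [-0.0, -0.8, -0.6]
grip_width: 0.3
gripper_force: 0.0
```

>>> send_rows([
  {"offset":[0.4,-0.62,0.5],"rotation":[0,1,0],"fingers":1},
  {"offset":[0.35,-0.62,0.53],"rotation":[0,1,0],"fingers":1},
  {"offset":[0.3,-0.62,0.56],"rotation":[0,1,0],"fingers":1},
  {"offset":[0.25,-0.62,0.58],"rotation":[0,1,0],"fingers":1},
  {"offset":[0.2,-0.62,0.6],"rotation":[0,1,0],"fingers":1},
])

```text
clock: 3.62
ee_pos: [444.3, -238.2, 281.7]
tool_rot: [0.973, -0.072, 0.218, 0.016]
contact_force: [0.3, 0.9, -0.4]
grip_width: 0.0
gripper_force: 0.0
```

>>> send_rows([
  {"offset":[0.15,-0.62,0.62],"rotation":[0,1,0],"fingers":1},
  {"offset":[0.1,-0.62,0.64],"rotation":[0,1,0],"fingers":1},
  {"offset":[0.03,-0.62,0.64],"rotation":[0,1,0],"fingers":1},
  {"offset":[0,-0.62,0.64],"rotation":[0,1,0],"fingers":1},
  {"offset":[-0.07,-0.6,0.64],"rotation":[0,0,0],"fingers":1},
])

```text
clock: 4.25
ee_pos: [487.1, -189.6, 248.2]
tool_rot: [0.936, -0.064, 0.346, 0.019]
contact_force: [-0.2, 1.1, 0.3]
grip_width: -0.2
gripper_force: 0.0
```

```bash
python3 - <<'E'
from h import *
c=eyes.read_camera("wrist"); cv2.imwrite("pics/wrist2.png",c["image"])
for d in pinpoint("wrist","yellow_face")[:3]: print("pp",np.round(d["uv"],1),round(d["confidence"],2),atz(c,d["uv"],254).round(1))
for d in silhouettes("wrist","yellow_face")[:3]: print("sil",np.round(d["extent"],1),round(d["confidence"],2))
hsv=cv2.cvtColor(c["image"],cv2.COLOR_BGR2HSV)
k,_,s,ce=cv2.connectedComponentsWithStats(cv2.inRange(hsv,(22,180,100),(32,255,255)))
for i in range(1,k):
    if s[i,4]>60: print(s[i],ce[i].round(1),atz(c,ce[i],304).round(1))
print("cam",c["xyz"],"dome expected",proj(c,(593.8,-199,254)), proj(c,(570,-195.5,254)))
s=r.get_state();print(s["clock"],s["ee_pos"],R.from_quat(s["tool_rot"]).as_matrix().round(3).tolist(),s["joint_pos"],s["contact_force"])
E
```

```text
pp [316.1  92.4] 0.82 [ 596.  -200.4  254. ]
sil [315.5 111.4  61.4  16.4] 0.62
[ 269    0   85  105 8221] [312.3  51.9] [ 577.5 -197.4  304. ]
cam [ 459.15274883 -186.80936361  411.8239746 ] dome expected [314.42266223  95.18620778] [313.61404017 125.46525677]
4.4 [ 487.33720706 -188.10527744  247.52699352] [[0.754, -0.128, 0.644], [-0.103, -0.992, -0.077], [0.649, -0.009, -0.761]] [ 0.32979883 -0.01751581  0.05693335  2.37705464 -1.07502041  0.19603695
 -0.31066615] [-0.06293952  0.53483732  0.29270341]
```

View pics/wrist2.png

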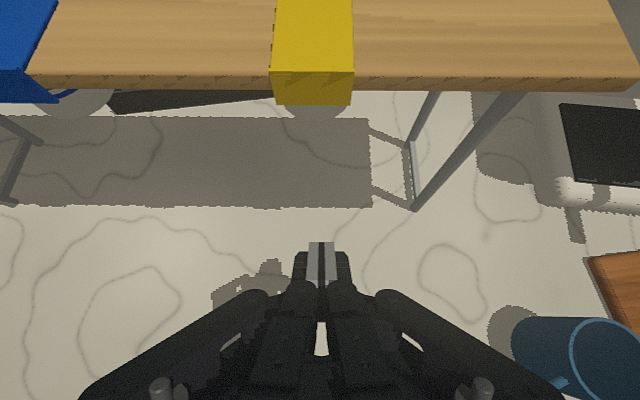

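The yellow clip is at (312,52). Its dome's near edge shows just below it at about (316,119), right ahead of the closed fingers (tips near (321,245)). The network puts the dome at (596,-200). Tilt stopped at 40°, near joint 6's limit, which is fine. I'll go down first, then in.

>>> send_rows([
  {"offset":[-0.41,0,0.49],"rotation":[0,0,0],"fingers":1},
  {"offset":[-0.41,0,0.49],"rotation":[0,0,0],"fingers":1},
  {"offset":[0.76,-0.05,0.65],"rotation":[0,0,0],"fingers":1},
  {"offset":[0.76,-0.05,0.65],"rotation":[0,0,0],"fingers":1},
  {"offset":[0.76,-0.05,0.65],"rotation":[0,0,0],"fingers":1},
])

```text
clock: 5.03
ee_pos: [547.7, -195.9, 230.2]
tool_rot: [0.937, -0.063, 0.343, 0.02]
contact_force: [0.3, -0.5, 0.2]
grip_width: -0.0
gripper_force: 0.0
```

```bash
python3 - <<'E'
from h import *
c=eyes.read_camera("wrist"); cv2.imwrite("pics/wrist3.png",c["image"])
for d in pinpoint("wrist","yellow_face")[:3]: print("pp",np.round(d["uv"],1),round(d["confidence"],2),atz(c,d["uv"],254).round(1))
for d in silhouettes("wrist","yellow_face")[:3]: print("sil",np.round(d["extent"],1),round(d["confidence"],2), atz(c,(d["extent"][0],d["extent"][1]+d["extent"][3]/2),254))
s=r.get_state();print(s["clock"],s["ee_pos"],R.from_quat(s["tool_rot"]).as_matrix().round(3).tolist(),s["joint_pos"],s["contact_force"])
print("tcp px",proj(c,s["ee_pos"]))
E
```

```text
5.175 [ 547.79680657 -194.85008973  230.01174029] [[0.757, -0.131, 0.64], [-0.104, -0.991, -0.08], [0.645, -0.006, -0.764]] [ 0.4126423   0.11788348 -0.08383947  2.2841907  -1.1886222   0.13417488
 -0.23029561] [-0.72958203  0.36334467  0.5686609 ]
tcp px [319.9619162  258.05579769]
```

View pics/wrist3.png

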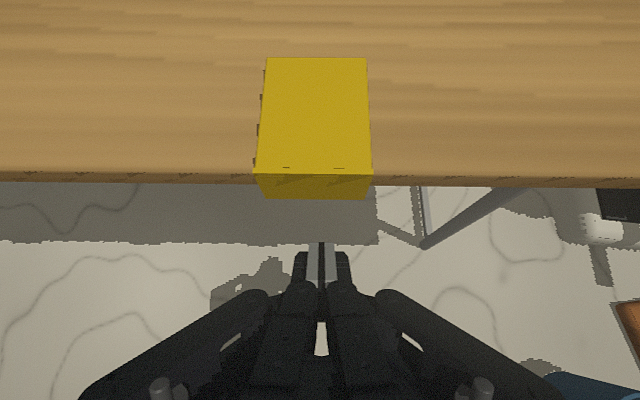

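The tips at (320,258) are laterally centred on the yellow clip (centre about (315,125)), and the dome is hidden behind the lip. Joint 6 is close to its limit, so I'll ease the tilt by 5° and move under.

>>> send_rows([
  {"offset":[-0.2,0,0.24],"rotation":[0,-1,0],"fingers":1},
  {"offset":[0.51,-0.04,0.36],"rotation":[0,0,0],"fingers":1},
  {"offset":[0.51,-0.04,0.36],"rotation":[0,0,0],"fingers":1},
  {"offset":[0,0,0],"rotation":[0,0,0],"fingers":1},
  {"offset":[0.14,0,-0.2],"rotation":[0,0,0],"fingers":1},
])

```text
clock: 5.8
ee_pos: [574.4, -192.5, 232.3]
tool_rot: [0.944, -0.061, 0.324, 0.013]
contact_force: [-1.3, -0.3, -2.1]
grip_width: -0.5
gripper_force: 0.7
```

```bash
python3 - <<'E'
from h import *
s=r.get_state();print(s["clock"],s["ee_pos"],R.from_quat(s["tool_rot"]).as_matrix().round(3).tolist(),s["joint_pos"],s["contact_force"])
E
```

```text
5.8 [ 574.43577297 -192.46637557  232.34891215] [[0.783, -0.123, 0.61], [-0.107, -0.992, -0.064], [0.613, -0.015, -0.79]] [ 0.198672    0.14583763  0.12709633  2.21182185 -0.8377519   0.20133635
 -0.60390758] [-1.28914971 -0.30585119 -2.13387118]
```

>>> send_rows([
  {"offset":[0.09,0,-0.12],"rotation":[0,0,0],"fingers":1},
  {"offset":[0.09,0,-0.12],"rotation":[0,0,0],"fingers":1},
  {"offset":[0.09,0,-0.12],"rotation":[0,0,0],"fingers":1},
  {"offset":[0,0,0],"rotation":[0,0,0],"fingers":1},
  {"offset":[0,0,0],"rotation":[0,0,0],"fingers":1},
])

```text
clock: 6.42
ee_pos: [574.2, -192.4, 241.4]
tool_rot: [0.944, -0.061, 0.323, 0.013]
contact_force: [-2.5, 0.3, -5.3]
grip_width: 0.1
gripper_force: 2.7
```

>>> send_rows([
  {"offset":[0.06,0,-0.08],"rotation":[0,0,0],"fingers":1},
  {"offset":[0.06,0,-0.08],"rotation":[0,0,0],"fingers":1},
  {"offset":[0,0,0],"rotation":[0,0,0],"fingers":1},
  {"offset":[0,0,0],"rotation":[0,0,0],"fingers":1},
  {"offset":[0,0,0],"rotation":[0,0,0],"fingers":1},
])

```text
clock: 7.05
ee_pos: [573.0, -191.7, 244.0]
tool_rot: [0.945, -0.06, 0.322, 0.012]
contact_force: [-6.3, 1.4, -13.6]
grip_width: 0.1
gripper_force: 6.4
```

>>> send_rows([
  {"offset":[0.06,0,-0.08],"rotation":[0,0,0],"fingers":1},
  {"offset":[0.03,0,-0.04],"rotation":[0,0,0],"fingers":1},
  {"offset":[0,0,0],"rotation":[0,0,0],"fingers":1},
  {"offset":[0,0,0],"rotation":[0,0,0],"fingers":1},
  {"offset":[0,0,0],"rotation":[0,0,0],"fingers":1},
])

```text
clock: 7.68
ee_pos: [572.0, -191.2, 245.7]
tool_rot: [0.945, -0.06, 0.321, 0.012]
contact_force: [-6.3, 1.6, -16.8]
grip_width: 0.4
gripper_force: 7.7
```

The force rises sharply, so the dome is at its stop. Retreating down, then out.

>>> send_rows([
  {"offset":[-0.31,0,0.4],"rotation":[0,0,0],"fingers":1},
  {"offset":[-0.31,0,0.4],"rotation":[0,0,0],"fingers":1},
  {"offset":[-0.79,0,-0.61],"rotation":[0,0,0],"fingers":1},
  {"offset":[-0.79,0,-0.61],"rotation":[0,0,0],"fingers":1},
  {"offset":[-0.79,0,-0.61],"rotation":[0,0,0],"fingers":1},
])

```text
clock: 8.3
ee_pos: [514.1, -185.3, 229.6]
tool_rot: [0.944, -0.061, 0.325, 0.013]
contact_force: [-0.2, 0.3, 0.4]
grip_width: -0.1
gripper_force: 0.0
```

>>> send_rows([
  {"offset":[-0.79,0,-0.61],"rotation":[0,0.6,0],"fingers":1},
  {"offset":[-0.79,0,-0.61],"rotation":[0,0.6,0],"fingers":1},
  {"offset":[-0.31,0,0.4],"rotation":[0,0,0],"fingers":1},
  {"offset":[-0.31,0,0.4],"rotation":[0,0,0],"fingers":1},
  {"offset":[0,0,0],"rotation":[0,0,0],"fingers":1},
])

```text
clock: 8.93
ee_pos: [499.0, -185.6, 212.4]
tool_rot: [0.94, -0.06, 0.335, 0.011]
contact_force: [-0.5, 0.4, -0.1]
grip_width: -0.2
gripper_force: 0.0
```

```bash
python3 - <<'E'
from h import *
c=eyes.read_camera("wrist"); cv2.imwrite("pics/wrist4.png",cv2.resize(c["image"][:220],(800,275)))
s=r.get_state();print(s["clock"],s["ee_pos"],s["contact_force"],s["joint_pos"])
for z in(254,262): print(z,proj(c,(572.8,-196.2,z)))
for d in silhouettes("wrist","yellow_face")[:3]: print("sil",np.round(d["extent"],1),round(d["confidence"],2))
E
```

```text
8.975 [ 499.27882724 -185.60077298  212.59429463] [-0.62903527  0.26565442  1.10584473] [ 0.86782506  0.11238254 -0.52081965  2.35163686 -1.31780773  0.11789855
 -0.05189316]
254 [323.48369463  97.21568258]
262 [323.30436626  86.24618061]
sil [324.1  77.9  77.5  14.8] 0.79
```

View pics/wrist4.png

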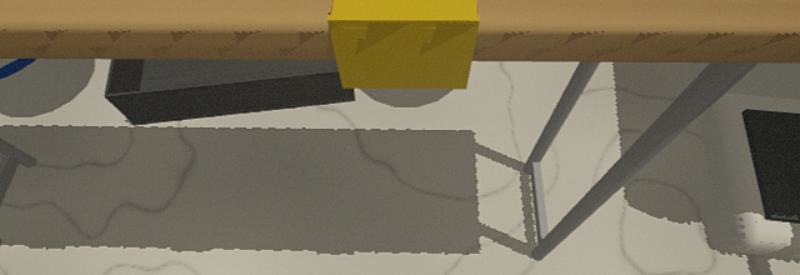

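The yellow dome's lower edge is now at row 107 in the upscaled crop, i.e. row 86 of the camera image. That matches fully in: I expect 86 for in and 97 for out. The blue lamp's dome at left still hangs lower. I'll ease the wrist off its limits, then hand in.

>>> send_rows([
  {"offset":[-0.3,0,-0.3],"rotation":[0,-1,0],"fingers":1},
  {"offset":[-0.3,0,-0.3],"rotation":[0,-1,0],"fingers":1},
  {"offset":[0,0,0],"rotation":[0,0,0],"fingers":1},
  {"offset":[0,0,0],"rotation":[0,0,0],"fingers":1},
  {"offset":[0,0,0],"rotation":[0,0,0],"fingers":1},
])

```text
clock: 9.65
ee_pos: [497.8, -176.5, 214.6]
tool_rot: [0.952, -0.054, 0.302, -0.002]
contact_force: [-0.5, -1.6, 0.4]
grip_width: -0.2
gripper_force: 0.0
```

```bash
python3 - <<'E'
from h import *
s=r.get_state();print(s["clock"],s["ee_pos"],s["contact_force"],s["joint_pos"])
print(ticket.finish_job())
E
```

```text
9.65 [ 497.76868063 -176.49130864  214.57036992] [-0.5430565  -1.62308427  0.40716754] [ 0.56948424  0.08155115 -0.21878561  2.31456608 -0.78929559  0.22129891
 -0.59711676]
the job is handed in; nothing more can be done
None
```

The yellow-clip lamp is pushed fully in and stayed in by the wrist camera, blue and black were never touched, and I handed the job in at 9.65 s with the hand clear; the hand-in returned no verdict, and joint 6 once read 0.118 against its 0.12 rad limit while backing away.

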